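# Set the trimming guide: straightedge against the plate, bolt head held

## Task

Help set the trimming guide on the shoe bench: lay the straightedge flat on the bench with a long side flush against the right-hand edge of the guide's base plate, covering the whole of that edge, and let go of it. Then reach down into the narrow gap behind the upright bracket, grip the hidden hex bolt head across two opposite flats, centred between your fingers, and hold it firmly so that the bolt and the slowly sinking spanner at its other end stop turning before the spanner is down to level. Finish while still holding it, and do not touch the spanner or shift the other things on the bench.

Things in the scene. Friction and masses are not known exactly. Their poses are not given: they have to be found in the camera images.
- guide: Trimming guide, fixed. Origin: centre of its base plate's underside, on the bench. x along the bolt, away from the robot; y left; z up. Base plate 160 (x) x 170 (y) x 12 mm high. On it: grey housing block, x -80 to -34 mm, y +-50, top z 80; open gap, x -34 to 14; upright steel bracket plate, x 14 to 22, y +-45, top z 80. The bolt runs through the bracket along x at y 0, z 60.
- plate_edge (a point): Middle of the foot of the base plate's right-hand edge: an upright straight side face, 160 mm long along x, 12 mm high, at (0, -85, 0) mm in the guide's frame. Same axes as the guide; y points into the plate. The bench before it is free.
- bolt_head (a point): Hex bolt head in mid gap, 24 mm across flats, 18 mm long along the bolt. Origin: its centre, (-10, 0, 60) mm in the guide's frame. x: bolt's axis, as the guide's x; y: square to a pair of opposite flats; z leans from vertical towards the guide's -y by 0.30 rad minus the joint value. Turns with the bolt. A 16 mm shank joins it to the bracket; otherwise 12 mm or more is free round it, the gap open above and at both y ends.
- bolt (a joint): Turn of bolt, head, nut and spanner, rad. At 0 the spanner points 0.80 rad above level; grows as it sinks (0.80: level; stop at 1.0). Thick grease: left alone, the spanner's weight turns it steadily from the start, by 0.008 to 0.014 rad/s; forcing it feels like a damper of 12 N m s/rad.
- spanner: Steel spanner on the nut beyond the bracket, in the plane x = 63 mm of the guide, reaching 170 mm from the bolt to the left (+y) and upward; turns with the bolt. Not to be touched. Origin on the bolt's axis.
- edge_grip (a point): The straightedge, at the middle of its wooden grip block, 33 mm above its underside. Loose, about 0.35 kg: aluminium bar 240 (x, its length) x 50 (y) x 8 mm high, with the block on its middle, 30 (x) x 24 (y) mm, from z 8 to 58 mm above the underside. Both long sides straight and alike. Starts flat on the bench to the right of the guide.
- shoe_last: Bystander: wooden shoe last, about 170 x 65 x 85 mm high, standing at the left. Origin on its underside.
- glue_jar: Bystander: closed jar, diameter 68 mm, 85 mm high, at the far side. Origin on its underside.
- tack_tray: Bystander: dark steel tray with three compartments, 100 x 140 x 35 mm high, at the far right. Origin on its underside.
- hammer: Bystander: hammer lying at the right. Origin on its underside.
- thread_spool: Bystander: empty wooden thread spool, diameter 48 mm, 64 mm high, standing at the far side. Origin on its underside.
- heel_block: Bystander: black rubber heel block, 65 x 58 x 30 mm high, on the robot's side of the straightedge. Origin on its underside.
- wax_block: Bystander: pale block of wax, 60 x 40 x 24 mm high, at the left beyond the last. Origin on its underside.
- straightedge: The same straightedge, given at the middle of its underside.

How it is judged:
By the outcome, as a careful person would: the job done as asked, in the order asked, and still so for the second after the job is handed in, while the arm keeps its last pose, push and grip.
It also fails if it takes over 48 s, if anything falls off the work surface, if the arm or the gripper's body presses on something with over 40 N, if the wrist force passes 120 N, or if a joint passes its speed limit or range.

## Robot

A 6-joint arm with a two-finger parallel gripper is mounted at the origin on the work surface. World frame = base frame: x ahead of the robot, y to its left, z up, the work surface at z = 0. Lengths are in mm, angles in rad, forces in N, time in s.
With the tool pointing down it reaches from about 275 to 750 mm from the base axis. Payload 10.2 kg.
Tool frame: the origin (TCP) lies on the front face of the gripper's body, between the roots of the fingers; the fingertips stand 73 mm ahead of it and the grasp point (between the pads) lies 54 mm ahead of it; z points along the fingers, y is the line along which they close (so a half turn about z gives the same grasp; the last joint's range is limited). The gripper opens to 85 mm and grips with 20 to 120 N. Pads are 22 mm wide; open, the fingers measure 114 mm over their backs; the gripper's body (76 mm by 85 mm) begins 54 mm behind the grasp point. The pads swing forward as they close: fully open they stand 13 mm farther back than shut.
Start: joints at [-1.357, 0.313, 1.498, -0, 1.331, -0.223], TCP at [222.086, -475.72, 303.894] pointing down, gripper open.
Joint ranges: [-2.94, 2.94], [-0.97, 2.17], [0.19, 2.56], [-1.23, 4.37], [0.02, 3.11], [-2.88, 2.88]. Speed limits (rad/s): [2.39, 2.39, 3.01, 3.14, 3.14, 3.14].

## Interface

Orientations are given as a unit quaternion [w, x, y, z].
In Python, from rig import * gives the robot as it stands.
- The arm moves only by the tool step_arm, never from a script. Its argument "plan" is a list of rows, each an object with "offset": the shift along the tool's x, y, z in cm, a list of three; "rot": the turn, a rotation vector about the tool's x, y, z in degrees, a list of three; "gripper": the finger opening in cm, from 0 to 8.54. In form: [{"offset": [x, y, z], "rot": [wx, wy, wz], "gripper": gripper}, ...]. A call has 1 to 12 rows; each row is the pose to reach, as a shift and turn from the pose commanded when the call began, along the tool's axes at that moment; what a row does not reach only later rows make up. A row lasts 1/10 s, in which the tool goes at most 50 mm and 8.59 degrees, less where a joint would pass 70% of its speed; a pose out of reach is approached as far as the arm can. A call with a gripper value outside its range is refused whole. The fingers move at their own pace and stop on an object; "squeeze" is the grip in N (left out, the last holds). Time passes only in rows, so rows that repeat a pose let the fingers close. It gives the time, the measured TCP pose, the force, the opening and the grip force at its end, in the units of the state.
- sense(): the state, without advancing time (a new reading comes with each control period).
- capture(name): name is "scene" or "top"; returns a dict with "color" (420x560x3 uint8, red, green, blue), "depth" (420x560 float32, mm along the optical axis (not along the pixel's ray), 0 where there is no reading), "vertical_fov" (degrees; the focal length in pixels is half the picture's height over the tangent of half this angle, whatever the lens; pixels are square), "cx", "cy" (the principal point, pixels), "k1" (the pictures are not rectified: a ray, as slopes to the right and down, at radius r is drawn at 1 + k1 r^2 times it, then the intrinsics apply), "rvec" (rotation vector, rad) and "tvec" (3), from world to camera coordinates, as OpenCV has them. Camera axes: x right, y down, z forward; pixel columns grow to the right and rows downward; lengths in mm; the calibration is good to about 2 mm. A picture is of the moment at which its call begins.
- finish_job(): hands the job in; it is judged then, once.
The state is a dict: "time_s": time; "joints": joint angles; "dq": joint speeds; "tau": joint torques, N m; "eef_pos": TCP position; "ee_rot": TCP orientation; "force": force on the tool from outside, world axes, zero at the start; "wrist_torque": the same for the moment, N m; "grip_width": opening from 0.0 (shut) to 1.0 (fully open); "grip_force": force on a finger pad.
Only numpy, scipy, OpenCV 4.12 (cv2) and the standard library are available. Lean on these libraries where they do the work, as an engineer would, in place of code of your own. Each camera call takes 0.05 s, during which the arm holds its last target. There are 200 camera calls.

## Working session

There is one attempt and no reset: what is moved stays moved. The work goes in short steps, Python scripts to look and compute and a tool call to move; the robot and the scene stay as the last step left them, time stands still between calls to the robot, and variables do not carry over. Pictures are saved under pics/ and viewed, at most 10 in all, crops included, and the job is handed in when it is done.

Besides the shell and the picture viewer there is one more tool, called after ">>>" by a JSON object that holds its "method" and its "body", one argument or row to a line. step_arm: Moves the arm, as the interface text tells. Its arguments: {"type":"object","properties":{"plan":{"type":"array"},"squeeze":{"type":"number"}},"required":["plan"]}

```bash
ls; mkdir -p pics
cat > h.py <<'E'
from rig import *
import numpy as np, cv2
from scipy.spatial.transform import Rotation as R
def cloud(c):
    h,w=c["depth"].shape; f=h/2/np.tan(np.radians(c["vertical_fov"]/2))
    K=np.array([[f,0,c["cx"]],[0,f,c["cy"]],[0,0,1.]])
    u,v=np.meshgrid(np.arange(w),np.arange(h))
    p=cv2.undistortPoints(np.stack([u,v],-1).reshape(-1,1,2).astype(float),K,np.array([c["k1"],0,0,0.])).reshape(h,w,2)
    d=c["depth"][...,None].astype(float)
    X=np.concatenate([p*d,d],-1)
    Rm=cv2.Rodrigues(np.array(c["rvec"],float))[0]; t=np.array(c["tvec"],float).ravel()
    W=(X-t)@Rm; W[c["depth"]==0]=np.nan
    return W
E
python3 - <<'E'
from h import *
ims=[]
for n in("scene","top"):
    c=capture(n); np.savez(f"{n}0.npz",**c,W=cloud(c)); cv2.imwrite(f"pics/{n}0.png",c["color"][...,::-1])
    print(n,c["vertical_fov"],c["k1"],c["rvec"],c["tvec"])
print(sense())
E
```

```text
pics
scene 55.512163792962184 -0.02213364912546922 [ 1.59036249  1.93870964 -0.80365678] [ 112.86031396 -327.52511957 1623.10044552]
top 45.86729441683404 -0.17124671796599172 [ 2.0818842  -2.14258592  0.18335431] [  30.57005852  559.92265571 1546.99481298]
{'time_s': 0.1, 'joints': array([-1.35741756e+00,  3.13394106e-01,  1.49831806e+00, -2.82730698e-05,
        1.33099951e+00, -2.23388441e-01]), 'dq': array([-0.00071682, -0.00054395, -0.00340592, -0.00191794,  0.00043721,
        0.00040813]), 'tau': array([ 3.15202342e-03, -4.12901223e+01, -2.60139084e+01, -2.14094939e-04,
        3.03735134e-03,  2.25275308e-06]), 'eef_pos': array([ 222.0419242 , -475.58419396,  303.40843143]), 'ee_rot': array([-5.59575552e-04,  9.76248037e-01,  2.16655155e-01, -1.09297197e-05]), 'force': array([ 0.07515373, -0.0434349 , -0.3206345 ]), 'wrist_torque': array([ 0.00029653, -0.03174526, -0.001659  ]), 'grip_force': 0.0, 'grip_width': 0.9985810064339243}
```

View pics/scene0.png

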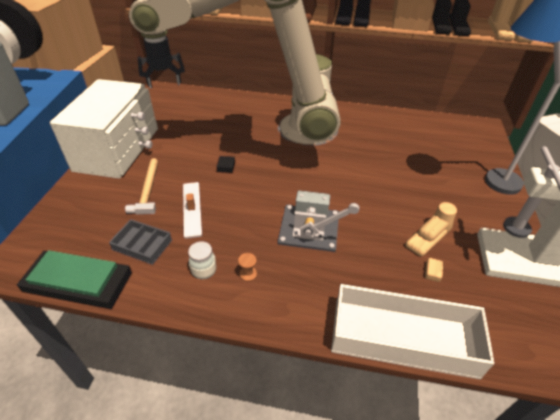

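View pics/top0.png

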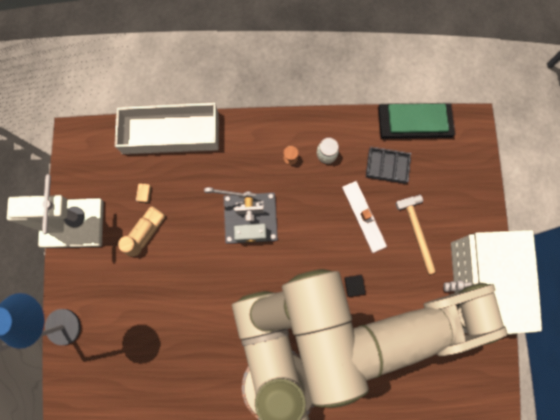

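The pictures show the guide at about (250,217) in the top view, its plate nearly axis-aligned. The straightedge runs from (350,185) to (378,248) with its grip at (367,215), and the spanner points left from (248,195) to (207,189). The heel block is at (355,286). Now I'll measure.

Run:
```python
from h import *
out={}
for n in("top","scene"):
    d=np.load(f"{n}0.npz");W=d["W"];col=d["color"].astype(int);z=W[...,2]
    tbl=(abs(z)<6); print(n,"table z med",np.nanmedian(z[tbl]))
    def box(m,name):
        m=m.astype(np.uint8)
        k,l,s,_=cv2.connectedComponentsWithStats(m)
        for i in range(1,k):
            if s[i,4]<25: continue
            p=W[l==i]; r=cv2.minAreaRect(p[:,:2].astype(np.float32))
            print(n,name,"n",s[i,4],"uv",s[i,:4],"c",np.round(r[0],1),"sz",np.round(r[1],1),"ang",round(r[2],2),"z",np.round(np.nanmedian(p[:,2]),1))
    br=col.sum(-1)
    roi=(W[...,0]>250)&(W[...,0]<750)&(W[...,1]<250)&(W[...,1]>-420)
    box(roi&(z>3.5)&(z<15)&(br>520),"sedge")
    g=roi&(W[...,1]>-120)&(W[...,1]<180)&(W[...,0]>350)
    box(g&(z>6)&(z<22),"plate")
    box(g&(z>70)&(z<90),"top80")
    box(roi&(z>45)&(z<70)&(W[...,1]<-100),"grip58")
    box(roi&(z>22)&(z<36),"z30")
```

```text
top table z med -0.296167079776662
top sedge n 785 uv [343 182  43  70] c [ 544.4 -297.1] sz [240.9  53.7] ang 21.76 z 8.2
top plate n 40 uv [284 159  12   5] c [740.5 -55.5] sz [37.4 15.8] ang 87.78 z 10.6
top plate n 1411 uv [223 193  54  51] c [551.2  85.6] sz [162.8 178.5] ang 1.73 z 12.1
top top80 n 153 uv [235 192  27  19] c [593.2  85. ] sz [60.2 83.4] ang 3.26 z 77.9
top top80 n 442 uv [234 224  32  16] c [493.2  80.9] sz [47.1 97.3] ang 1.45 z 79.0
top grip58 n 66 uv [319 153  18   7] c [ 739.1 -180.4] sz [54.9 17.3] ang 87.5 z 58.4
top grip58 n 75 uv [361 209  11  11] c [ 543.5 -296.5] sz [30.2 25.8] ang 16.7 z 56.7
top z30 n 47 uv [373 154  11  23] c [ 708.4 -359.5] sz [22.8 83.1] ang 61.25 z 29.2
top z30 n 74 uv [379 155  20  26] c [ 704.1 -385.7] sz [64.  86.3] ang 88.76 z 28.4
top z30 n 27 uv [318 156  17   7] c [ 737.2 -176.8] sz [54.8 13.9] ang 80.98 z 29.3
top z30 n 351 uv [345 274  20  23] c [ 317.5 -251.1] sz [65.8 59.3] ang 6.96 z 29.5
scene table z med 1.2538380252618677
scene sedge n 702 uv [183 183  18  54] c [ 546.4 -296.7] sz [243.6  50.2] ang 21.33 z 9.0
scene plate n 1289 uv [278 205  60  47] c [553.6  82.7] sz [164.8 170. ] ang 1.75 z 13.2
scene plate n 56 uv [326 210  13   9] c [493.8 146.3] sz [31.8 48.1] ang 84.28 z 13.6
scene top80 n 411 uv [296 191  34  16] c [496.9  81.2] sz [53.5 99.5] ang 3.17 z 80.2
scene top80 n 301 uv [295 207  31  24] c [586.4  87.5] sz [89.  80.4] ang 44.27 z 76.9
scene grip58 n 76 uv [185 193   9  11] c [ 547.9 -295.7] sz [31.9 24.5] ang 27.85 z 57.4
scene z30 n 211 uv [216 156  19  14] c [ 320.7 -249.6] sz [71.3 57.9] ang 7.2 z 30.5
scene z30 n 27 uv [187 201   8   8] c [ 551.6 -288.5] sz [19.3 36.4] ang 67.29 z 29.0
scene z30 n 27 uv [148 203   6   7] c [ 581.9 -411.9] sz [27.6 14.9] ang 0.94 z 26.7
scene z30 n 317 uv [125 222  45  30] c [ 704.7 -364.3] sz [ 89.4 108. ] ang 0.2 z 29.9
```

```bash
cat >> h.py <<'E'
def Rt(yd,tilt=0):
    a=np.radians(yd); y=np.array([np.cos(a),np.sin(a),0]); z=np.array([0,0,-1.]); x=np.cross(y,z)
    return R.from_matrix(np.c_[x,y,z])*R.from_euler('x',tilt,degrees=True)
def rows(*tg):
    """targets (x,y,z,yaw of tool y[,tilt about tool x]) of TCP -> offsets cm and rotvecs deg"""
    s=sense(); q=s["ee_rot"]; R0=R.from_quat([q[1],q[2],q[3],q[0]])
    print("t",s["time_s"],"pos",np.round(s["eef_pos"],1),"F",np.round(s["force"],1),"T",np.round(s["wrist_torque"],2),"w",round(s["grip_width"]*85.4,1),"gf",round(s["grip_force"],1),
      "toolx",np.round(R0.as_matrix()[:,0],4),"ydir",np.round(np.degrees(np.arctan2(*R0.as_matrix()[[1,0],1])),2))
    for t in tg:
        o=R0.inv().apply(np.array(t[:3])-s["eef_pos"])/10; r=(R0.inv()*Rt(*t[3:])).as_rotvec(degrees=True)
        print(t,"offset",np.round(o,2),"rot",np.round(r,2))
E
python3 -c "
from h import *
rows((545.3,-296.8,200,-68.4),(545.3,-296.8,90,-68.4))"
```

```text
t 0.1 pos [ 222.  -475.6  303.4] F [ 0.1 -0.  -0.3] T [ 0.   -0.03 -0.  ] w 85.3 gf 0.0 toolx [9.061e-01 4.230e-01 2.000e-04] ydir -64.97
(545.3, -296.8, 200, -68.4) offset [36.85 -2.51 10.35] rot [-0.06 -0.01  3.43]
(545.3, -296.8, 90, -68.4) offset [36.85 -2.5  21.35] rot [-0.06 -0.01  3.43]
```

>>> {"method": "step_arm", "body": {
  "plan": [
    {"offset": [36.85,-2.5,10.35],"rot": [-0.06,0,3.43],"gripper": 6.5},
    {"offset": [36.85,-2.5,10.35],"rot": [-0.06,0,3.43],"gripper": 6.5},
    {"offset": [36.85,-2.5,10.35],"rot": [-0.06,0,3.43],"gripper": 6.5},
    {"offset": [36.85,-2.5,10.35],"rot": [-0.06,0,3.43],"gripper": 6.5},
    {"offset": [36.85,-2.5,10.35],"rot": [-0.06,0,3.43],"gripper": 6.5},
    {"offset": [36.85,-2.5,10.35],"rot": [-0.06,0,3.43],"gripper": 6.5},
    {"offset": [36.85,-2.5,10.35],"rot": [-0.06,0,3.43],"gripper": 6.5},
    {"offset": [36.85,-2.5,10.35],"rot": [-0.06,0,3.43],"gripper": 6.5},
    {"offset": [36.85,-2.5,10.35],"rot": [-0.06,0,3.43],"gripper": 6.5},
    {"offset": [36.85,-2.5,10.35],"rot": [-0.06,0,3.43],"gripper": 6.5},
    {"offset": [36.85,-2.5,10.35],"rot": [-0.06,0,3.43],"gripper": 6.5}
  ]
}}

```text
time_s: 1.2
eef_pos: [544.8, -297.8, 200.6]
ee_rot: [0.001, 0.982, 0.187, 0.0]
force: [-0.2, 0.6, 0.9]
grip_width: 0.757
grip_force: 0.0
```

```bash
python3 -c "
from h import *
rows((545.3,-296.8,90,-68.4))"
```

```text
t 1.2 pos [ 544.8 -297.8  200.6] F [-0.2  0.6  0.9] T [-0.03  0.02 -0.01] w 64.7 gf 0.0 toolx [ 9.301e-01  3.672e-01 -1.000e-04] ydir -68.46
(545.3, -296.8, 90, -68.4) offset [ 0.09 -0.09 11.06] rot [ 0.07  0.01 -0.06]
```

>>> {"method": "step_arm", "body": {
  "plan": [
    {"offset": [0,0,4],"rot": [0,0,0],"gripper": 6.5},
    {"offset": [0,0,8],"rot": [0,0,0],"gripper": 6.5},
    {"offset": [0,0,11.05],"rot": [0,0,0],"gripper": 6.5},
    {"offset": [0,0,11.05],"rot": [0,0,0],"gripper": 6.5},
    {"offset": [0,0,11.05],"rot": [0,0,0],"gripper": 2},
    {"offset": [0,0,11.05],"rot": [0,0,0],"gripper": 2},
    {"offset": [0,0,11.05],"rot": [0,0,0],"gripper": 2},
    {"offset": [0,0,11.05],"rot": [0,0,0],"gripper": 2},
    {"offset": [0,0,11.05],"rot": [0,0,0],"gripper": 2},
    {"offset": [0,0,11.05],"rot": [0,0,0],"gripper": 2}
  ],
  "squeeze": 50
}}

```text
time_s: 2.2
eef_pos: [546.0, -297.8, 92.2]
ee_rot: [0.002, 0.982, 0.187, 0.001]
force: [-1.3, -0.4, 6.4]
grip_width: 0.277
grip_force: 50.8
```

```bash
python3 -c "
from h import *
rows((545.3,-296.8,130,-68.4))"
```

```text
t 2.2 pos [ 546.  -297.8   92.2] F [-1.3 -0.4  6.4] T [ 0.24  0.32 -0.02] w 23.7 gf 50.8 toolx [0.9298 0.368  0.0014] ydir -68.41
(545.3, -296.8, 130, -68.4) offset [-0.02 -0.11 -3.78] rot [ 0.22 -0.08 -0.01]
```

>>> {"method": "step_arm", "body": {
  "plan": [
    {"offset": [0,0,-2.5],"rot": [0,0,0],"gripper": 2},
    {"offset": [0,0,-2.5],"rot": [0,0,0],"gripper": 2}
  ]
}}

```text
time_s: 2.4
eef_pos: [546.5, -298.1, 118.3]
ee_rot: [0.003, 0.982, 0.187, 0.002]
force: [1.1, -0.3, -3.2]
grip_width: 0.274
grip_force: 50.2
```

```bash
python3 -c "
from h import *
rows((555.5,-40,117,-88.26))"
```

```text
t 2.4 pos [ 546.5 -298.1  118.3] F [ 1.1 -0.3 -3.2] T [-0.04 -0.09  0.02] w 23.4 gf 50.2 toolx [0.9298 0.3681 0.0031] ydir -68.4
(555.5, -40, 117, -88.26) offset [ 1.034e+01 -2.367e+01  1.000e-02] rot [ 0.34 -0.24 19.86]
```

>>> {"method": "step_arm", "body": {
  "plan": [
    {"offset": [10.34,-23.67,0],"rot": [0.34,-0.24,19.86],"gripper": 2},
    {"offset": [10.34,-23.67,0],"rot": [0.34,-0.24,19.86],"gripper": 2},
    {"offset": [10.34,-23.67,0],"rot": [0.34,-0.24,19.86],"gripper": 2},
    {"offset": [10.34,-23.67,0],"rot": [0.34,-0.24,19.86],"gripper": 2},
    {"offset": [10.34,-23.67,0],"rot": [0.34,-0.24,19.86],"gripper": 2},
    {"offset": [10.34,-23.67,0],"rot": [0.34,-0.24,19.86],"gripper": 2},
    {"offset": [10.34,-23.67,0],"rot": [0.34,-0.24,19.86],"gripper": 2},
    {"offset": [10.34,-23.67,0],"rot": [0.34,-0.24,19.86],"gripper": 2},
    {"offset": [10.34,-23.67,0],"rot": [0.34,-0.24,19.86],"gripper": 2}
  ]
}}

```text
time_s: 3.3
eef_pos: [554.5, -40.6, 114.5]
ee_rot: [-0.002, 1.0, 0.014, -0.002]
force: [0.0, -0.0, -2.3]
grip_width: 0.271
grip_force: 51.0
```

Run:
```python
from h import *
rows((555.5,-38,92.5,-88.26))
for n in("top","scene"):
    c=capture(n);W=cloud(c);z=W[...,2];br=c["color"].astype(int).sum(-1)
    def rect(m):
        r=cv2.minAreaRect(W[m][:,:2].astype(np.float32));print(n,np.round(r[0],1),np.round(r[1],1),round(r[2],2),"z",np.round(np.nanmedian(z[m]),1),m.sum())
    rect((W[...,0]>400)&(W[...,0]<700)&(W[...,1]<-5)&(W[...,1]>-80)&(z>18)&(z<45)&(br>480))
    g=(abs(W[...,0]-552)<95)&(W[...,1]>-12)&(W[...,1]<190)&(z>7)&(z<16);rect(g)
    x,y=W[g][:,0],W[g][:,1]
    # right edge: min y per x bin
    bx=[];by=[]
    for b in np.arange(478,628,8):
        s=(x>=b)&(x<b+8)
        if s.sum()>3: bx.append(b+4);by.append(y[s].min())
    p=np.polyfit(bx,by,1);print("edge y at x=552:",np.polyval(p,552),"deg",np.degrees(np.arctan(p[0])),len(bx))
    cv2.imwrite(f"pics/{n}1.png",c["color"][...,::-1])
```

```text
t 3.3 pos [554.5 -40.6 114.5] F [ 0.  -0.  -2.3] T [-0.03 -0.03 -0.05] w 23.2 gf 51.0 toolx [ 0.9996  0.0285 -0.0046] ydir -88.37
(555.5, -38, 92.5, -88.26) offset [ 0.11 -0.25  2.2 ] rot [-0.22  0.26 -0.11]
top [670.8 -54.9] [14.5  6.6] 72.33 z 30.2 10
top [551.  113.4] [144.3 181.5] 89.31 z 11.7 665
edge y at x=552: 88.47348672699991 deg -35.32917091511343 19
scene [559.3 -40.6] [236.6  50.7] 1.77 z 30.8 540
scene [553.6  82.6] [165.6 170. ] 2.05 z 12.7 1119
edge y at x=552: -1.255189270675059 deg 1.4122509908577912 19
```

>>> {"method": "step_arm", "body": {
  "plan": [
    {"offset": [0.1,-0.25,1.2],"rot": [-0.22,0.26,-0.1],"gripper": 2},
    {"offset": [0.1,-0.25,2.0],"rot": [-0.22,0.26,-0.1],"gripper": 2},
    {"offset": [0.1,-0.25,2.2],"rot": [-0.22,0.26,-0.1],"gripper": 2},
    {"offset": [0.1,-0.25,2.2],"rot": [-0.22,0.26,-0.1],"gripper": 2}
  ]
}}

```text
time_s: 3.8
eef_pos: [555.2, -36.9, 92.6]
ee_rot: [-0.0, 1.0, 0.016, -0.0]
force: [0.0, -0.3, -3.4]
grip_width: 0.273
grip_force: 51.0
```

```bash
python3 -c "
from h import *
rows((555.5,-30,92.5,-88.26))"
```

```text
t 3.8 pos [555.2 -36.9  92.6] F [ 0.  -0.3 -3.4] T [-0.   -0.   -0.01] w 23.3 gf 51.0 toolx [ 9.995e-01  3.160e-02 -6.000e-04] ydir -88.19
(555.5, -30, 92.5, -88.26) offset [ 0.05 -0.69  0.01] rot [-0.02  0.03  0.07]
```

>>> {"method": "step_arm", "body": {
  "plan": [
    {"offset": [0,0,0.1],"rot": [0,0,0],"gripper": 2},
    {"offset": [0,-0.3,0.15],"rot": [0,0,0],"gripper": 2},
    {"offset": [0,-0.6,0.15],"rot": [0,0,0],"gripper": 2},
    {"offset": [0,-0.75,0.15],"rot": [0,0,0],"gripper": 2},
    {"offset": [0,-0.8,0.15],"rot": [0,0,0],"gripper": 2},
    {"offset": [0,-0.8,0.15],"rot": [0,0,0],"gripper": 2}
  ]
}}

```text
time_s: 4.4
eef_pos: [555.8, -29.0, 92.1]
ee_rot: [0.001, 1.0, 0.016, 0.001]
force: [0.7, -5.7, 5.4]
grip_width: 0.275
grip_force: 52.2
```

```bash
python3 -c "
from h import *
rows((555.5,-27,92.5,-88.26))"
```

```text
t 4.4 pos [555.8 -29.   92.1] F [ 0.7 -5.7  5.4] T [-0.86  0.04 -0.  ] w 23.5 gf 52.2 toolx [0.9995 0.0323 0.0024] ydir -88.15
(555.5, -27, 92.5, -88.26) offset [-0.02 -0.2  -0.04] rot [ 0.07 -0.14  0.11]
```

>>> {"method": "step_arm", "body": {
  "plan": [
    {"offset": [0,-0.05,-0.05],"rot": [0,0,0],"gripper": 2},
    {"offset": [0,-0.1,-0.05],"rot": [0,0,0],"gripper": 2},
    {"offset": [0,-0.1,-0.05],"rot": [0,0,0],"gripper": 2}
  ]
}}

```text
time_s: 4.7
eef_pos: [555.4, -27.7, 92.1]
ee_rot: [0.0, 1.0, 0.016, 0.001]
force: [0.9, -4.6, 5.5]
grip_width: 0.276
grip_force: 52.1
```

```bash
python3 -c "
from h import *
rows((555.5,-27,92.5,-88.26))"
```

```text
t 4.7 pos [555.4 -27.7  92.1] F [ 0.9 -4.6  5.5] T [-0.98 -0.17  0.06] w 23.6 gf 52.1 toolx [0.9995 0.0322 0.0012] ydir -88.16
(555.5, -27, 92.5, -88.26) offset [ 0.01 -0.07 -0.04] rot [ 0.03 -0.07  0.1 ]
```

>>> {"method": "step_arm", "body": {
  "plan": [
    {"offset": [0,-0.05,-0.03],"rot": [0,0,0],"gripper": 2},
    {"offset": [0,-0.1,-0.03],"rot": [0,0,0],"gripper": 2},
    {"offset": [0,-0.15,-0.03],"rot": [0,0,0],"gripper": 2},
    {"offset": [0,-0.15,-0.03],"rot": [0,0,0],"gripper": 2}
  ]
}}

```text
time_s: 5.1
eef_pos: [555.1, -26.6, 92.1]
ee_rot: [0.0, 1.0, 0.016, 0.0]
force: [0.9, -7.7, 3.6]
grip_width: 0.272
grip_force: 51.9
```

```bash
python3 -c "
from h import *
rows((555.5,-27,92.5,-88.26))"
```

```text
t 5.1 pos [555.1 -26.6  92.1] F [ 0.9 -7.7  3.6] T [-1.46 -0.22 -0.22] w 23.3 gf 51.9 toolx [9.995e-01 3.160e-02 4.000e-04] ydir -88.19
(555.5, -27, 92.5, -88.26) offset [ 0.04  0.04 -0.04] rot [ 0.04 -0.02  0.07]
```

>>> {"method": "step_arm", "body": {
  "plan": [
    {"offset": [0,-0.05,-0.02],"rot": [0,0,0.2],"gripper": 2},
    {"offset": [0,-0.1,-0.02],"rot": [0,0,0.2],"gripper": 2},
    {"offset": [0,-0.1,-0.02],"rot": [0,0,0.2],"gripper": 2}
  ]
}}

```text
time_s: 5.4
eef_pos: [555.1, -26.4, 92.2]
ee_rot: [0.001, 1.0, 0.015, 0.0]
force: [-0.6, -14.6, 2.9]
grip_width: 0.274
grip_force: 51.8
```

```bash
python3 -c "
from h import *
rows((555.5,-27,92.5,-88.26))"
```

```text
t 5.4 pos [555.1 -26.4  92.2] F [ -0.6 -14.6   2.9] T [-2.41 -0.21  0.1 ] w 23.4 gf 51.8 toolx [9.996e-01 2.920e-02 3.000e-04] ydir -88.33
(555.5, -27, 92.5, -88.26) offset [ 0.04  0.07 -0.03] rot [ 0.14 -0.02 -0.07]
```

>>> {"method": "step_arm", "body": {
  "plan": [
    {"offset": [0,0.05,0],"rot": [0,0,0],"gripper": 2},
    {"offset": [0,0.07,0],"rot": [0,0,0],"gripper": 3},
    {"offset": [0,0.07,0],"rot": [0,0,0],"gripper": 4.5},
    {"offset": [0,0.07,0],"rot": [0,0,0],"gripper": 4.5},
    {"offset": [0,0.07,-4],"rot": [0,0,0],"gripper": 4.5},
    {"offset": [0,0.07,-9],"rot": [0,0,0],"gripper": 4.5},
    {"offset": [0,0.07,-11],"rot": [0,0,0],"gripper": 4.5}
  ]
}}

```text
time_s: 6.1
eef_pos: [555.8, -25.5, 206.2]
ee_rot: [0.0, 1.0, 0.014, 0.002]
force: [0.3, -0.0, -0.6]
grip_width: 0.529
grip_force: 0.0
```

Run:
```python
from h import *
rows()
ims=[]
for n in("top","scene"):
    c=capture(n);W=cloud(c);z=W[...,2];br=c["color"].astype(int).sum(-1)
    m=(W[...,0]>400)&(W[...,0]<700)&(W[...,1]<-2)&(W[...,1]>-80)&(z>3)&(z<14)&(br>480)
    if m.sum()>20:
        r=cv2.minAreaRect(W[m][:,:2].astype(np.float32));print(n,np.round(r[0],1),np.round(r[1],1),round(r[2],2),"z",np.round(np.nanmedian(z[m]),1),m.sum())
    np.savez(f"{n}2.npz",**c,W=W)
    a=c["color"][150:270,210:370] if n=="scene" else c["color"][150:270,200:360]
    ims.append(cv2.resize(a[...,::-1],None,fx=4.5,fy=4.5,interpolation=cv2.INTER_CUBIC)[:540])
cv2.imwrite("pics/s2.png",ims[1])
```

```text
t 6.1 pos [555.8 -25.5 206.2] F [ 0.3 -0.  -0.6] T [-0.    0.03 -0.02] w 45.2 gf 0.0 toolx [0.9996 0.029  0.0048] ydir -88.34
scene [552.9 -26.7] [249.9  52.7] 1.49 z 9.0 756
```

View pics/s2.png

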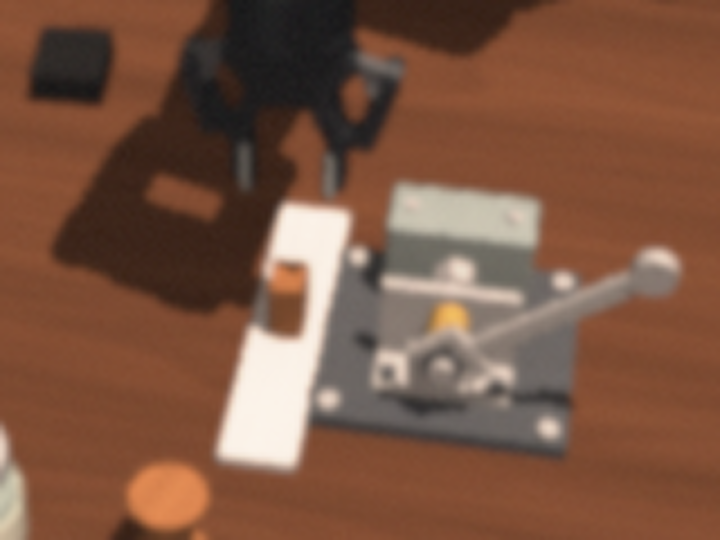

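The straightedge lies flat along the right edge, from about (285,205) to (260,465) in the crop. It overhangs the plate at both ends with no visible gap, and the spanner rises to (655,270). Next I'll measure the spanner's angle.

```bash
cat > sp.py <<'E'
from h import *
def span(n):
    c=capture(n);W=cloud(c)
    G=(W-np.array([552,83.5,0]))@np.array([[np.cos(.03),-np.sin(.03),0],[np.sin(.03),np.cos(.03),0],[0,0,1]])
    m=(abs(G[...,0]-63)<14)&(G[...,1]>25)&(G[...,1]<190)&(G[...,2]>45)&(G[...,2]<220)
    y,z=G[m][:,1],G[m][:,2]
    if m.sum()<15: print(n,"few",m.sum());return
    d=np.c_[y,z]-[np.mean(y),np.mean(z)];v=np.linalg.svd(d,full_matrices=False)[2][0];th=np.arctan2(v[1],v[0]); th=th if th>-1 else th+np.pi
    th2=np.arctan2((z-60).mean(),y.mean()); far=np.hypot(y,z-60).max()
    print(n,m.sum(),"elev line",round(th,3),"thru axis",round(th2,3),"far",round(far,1),"gx",np.median(G[m][:,0]),"t",sense()["time_s"])
if __name__=="__main__": span("scene");span("top");rows()
E
python3 sp.py
```

```text
scene 299 elev line 0.73 thru axis 0.72 far 170.3 gx 67.42219118406382 t 6.25
top 137 elev line 0.701 thru axis 0.747 far 169.1 gx 59.48302176236062 t 6.3
t 6.3 pos [554.6 -25.4 201.4] F [0.4 0.4 0.1] T [-0.03 -0.01 -0.05] w 45.2 gf 0.0 toolx [ 0.9996  0.0288 -0.0013] ydir -88.35
```

```bash
cat > b.py <<'E'
from h import *
import sys
a=np.radians(float(sys.argv[1]))
for L in map(float,sys.argv[2:]):
    g=L*np.array([0,-np.sin(a),np.cos(a)]); c,s=np.cos(.03),np.sin(.03)
    rows((542-s*g[1],83.2+c*g[1],60+g[2],-88.28,np.degrees(a)))
E
python3 b.py 11.2 150 53
```

```text
t 6.3 pos [554.6 -25.4 201.4] F [0.4 0.4 0.1] T [-0.03 -0.01 -0.05] w 45.2 gf 0.0 toolx [ 0.9996  0.0288 -0.0013] ydir -88.35
(np.float64(542.8739234782025), np.float64(54.07795715242965), np.float64(207.14327330237873), -88.28, np.float64(11.2)) offset [-0.94 -7.98 -0.57] rot [11.15  0.07 -0.08]
t 6.3 pos [554.6 -25.4 201.4] F [0.4 0.4 0.1] T [-0.03 -0.01 -0.05] w 45.2 gf 0.0 toolx [ 0.9996  0.0288 -0.0013] ydir -88.35
(np.float64(542.3087862956315), np.float64(72.91021152719182), np.float64(111.99062323350715), -88.28, np.float64(11.2)) offset [-0.93 -9.85  8.95] rot [11.15  0.07 -0.08]
```

>>> {"method": "step_arm", "body": {
  "plan": [
    {"offset": [-0.94,-4,-0.57],"rot": [6,0.07,-0.08],"gripper": 4.6},
    {"offset": [-0.94,-7.98,-0.57],"rot": [11.15,0.07,-0.08],"gripper": 4.6},
    {"offset": [-0.94,-7.98,-0.57],"rot": [11.15,0.07,-0.08],"gripper": 4.6},
    {"offset": [-0.94,-7.98,-0.57],"rot": [11.15,0.07,-0.08],"gripper": 4.6}
  ]
}}

```text
time_s: 6.7
eef_pos: [542.8, 54.0, 206.3]
ee_rot: [-0.097, 0.995, 0.015, -0.002]
force: [0.2, 0.3, -0.5]
grip_width: 0.539
grip_force: 0.0
```

```bash
python3 b.py 11.2 150 53
python3 - <<'E'
from h import *
c=capture("top");W=cloud(c)
d=np.load("top2.npz");W2=d["W"]
# bracket & housing top in the guide frame, before-arm pictures
for n in("top0","scene0"):
    W=np.load(n+".npz")["W"]
    G=(W-np.array([552,83.5,0]))@np.array([[np.cos(.03),-np.sin(.03),0],[np.sin(.03),np.cos(.03),0],[0,0,1]])
    for nm,x0,x1,z0,z1,yy in(("housing",-95,-20,74,86,60),("bracket",5,32,74,86,44),("head",-30,10,58,76,16)):
        m=(G[...,0]>x0)&(G[...,0]<x1)&(G[...,2]>z0)&(G[...,2]<z1)&(abs(G[...,1])<yy);p=G[m]
        if len(p):print(n,nm,len(p),"x",np.round(np.percentile(p[:,0],[2,50,98]),1),"y",np.round(np.percentile(p[:,1],[2,50,98]),1),"z",np.median(p[:,2]).round(1))
a=c["color"][150:270,200:360,::-1];cv2.imwrite("pics/t3.png",cv2.resize(a,None,fx=4.5,fy=4.5,interpolation=cv2.INTER_CUBIC))
c=capture("scene");a=c["color"][130:250,220:380,::-1];cv2.imwrite("pics/s3.png",cv2.resize(a,None,fx=4.5,fy=4.5,interpolation=cv2.INTER_CUBIC))
E
```

```text
t 6.7 pos [542.8  54.  206.3] F [ 0.2  0.3 -0.5] T [-0.12  0.02  0.01] w 46.0 gf 0.0 toolx [ 0.9995  0.0306 -0.0017] ydir -88.26
(np.float64(542.8739234782025), np.float64(54.07795715242965), np.float64(207.14327330237873), -88.28, np.float64(11.2)) offset [ 0.01 -0.02 -0.08] rot [0.05 0.1  0.02]
t 6.7 pos [542.8  54.  206.3] F [ 0.2  0.3 -0.5] T [-0.12  0.02  0.01] w 46.0 gf 0.0 toolx [ 0.9995  0.0306 -0.0017] ydir -88.26
(np.float64(542.3087862956315), np.float64(72.91021152719182), np.float64(111.99062323350715), -88.28, np.float64(11.2)) offset [ 0.03 -0.03  9.62] rot [0.05 0.1  0.02]
top0 housing 397 x [-81.  -59.4 -36.7] y [-46.8   0.1  44.5] z 79.3
top0 bracket 68 x [11.7 16.5 26.4] y [-40.6   2.7  41. ] z 79.5
top0 head 52 x [-20.8  -8.4   8.3] y [-11.2  -1.6   8.4] z 67.6
scene0 housing 377 x [-76.4 -50.5 -30.7] y [-48.1  -0.2  46.8] z 80.4
scene0 bracket 114 x [14.6 22.3 27.1] y [-41.2  -0.2  42.5] z 79.7
scene0 head 50 x [-29.2  -7.5   1.2] y [-14.   -0.2  10.3] z 70.8
```

View pics/s3.png

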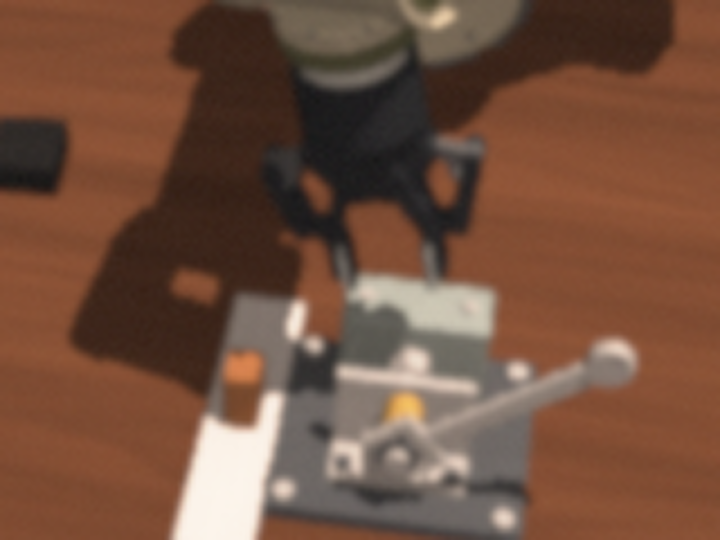

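The fingers hang above the gap, with their tips at (345,280) and (433,275). The head shows between the housing and the bracket at (408,358), and the spanner is well clear. I'll go down now.

>>> {"method": "step_arm", "body": {
  "plan": [
    {"offset": [0,0,3],"rot": [0.1,0.1,0],"gripper": 4.6},
    {"offset": [0,0,5],"rot": [0.1,0.1,0],"gripper": 4.6},
    {"offset": [0,0,7],"rot": [0.1,0.1,0],"gripper": 4.6},
    {"offset": [0,0,8.5],"rot": [0.1,0.1,0],"gripper": 4.6},
    {"offset": [0,0,9.6],"rot": [0.1,0.1,0],"gripper": 4.6},
    {"offset": [0,0,9.6],"rot": [0.1,0.1,0],"gripper": 4.6},
    {"offset": [0,0,9.6],"rot": [0.1,0.1,0],"gripper": 4.6}
  ]
}}

```text
time_s: 7.5
eef_pos: [543.1, 72.0, 114.0]
ee_rot: [-0.098, 0.995, 0.015, 0.0]
force: [-0.0, 0.7, 0.1]
grip_width: 0.531
grip_force: 0.0
```

```bash
python3 b.py 11.4 53; python3 sp.py
```

```text
t 7.5 pos [543.1  72.  114. ] F [-0.   0.7  0.1] T [-0.15  0.02  0.02] w 45.4 gf 0.0 toolx [0.9996 0.0292 0.0032] ydir -88.29
(np.float64(542.3142280320484), np.float64(72.7288747339254), np.float64(111.95437225495127), -88.28, np.float64(11.4)) offset [-0.07 -0.03  0.21] rot [ 0.15 -0.19 -0.01]
scene 297 elev line 0.72 thru axis 0.707 far 169.3 gx 67.28592625516903 t 7.55
top 125 elev line 0.685 thru axis 0.737 far 169.0 gx 59.42172218822968 t 7.6
t 7.6 pos [543.2  72.1 114.5] F [-0.4 -0.6  0.8] T [-0.1  -0.02 -0.04] w 46.1 gf 0.0 toolx [0.9996 0.0292 0.0043] ydir -88.28
```

>>> {"method": "step_arm", "body": {
  "plan": [
    {"offset": [0,0,0.22],"rot": [0.15,-0.2,0],"gripper": 4},
    {"offset": [0,0,0.22],"rot": [0.15,-0.2,0],"gripper": 3.2},
    {"offset": [0,0,0.22],"rot": [0.15,-0.2,0],"gripper": 2.6},
    {"offset": [0,0,0.22],"rot": [0.15,-0.2,0],"gripper": 2},
    {"offset": [0,0,0.22],"rot": [0.15,-0.2,0],"gripper": 2}
  ],
  "squeeze": 25
}}

```text
time_s: 8.1
eef_pos: [542.9, 72.6, 111.7]
ee_rot: [-0.099, 0.995, 0.015, -0.002]
force: [-0.1, -1.0, 2.8]
grip_width: 0.277
grip_force: 25.4
```

```bash
python3 b.py 11.4 53
```

```text
t 8.1 pos [542.9  72.6 111.7] F [-0.1 -1.   2.8] T [-0.38  0.15 -0.01] w 23.6 gf 25.4 toolx [ 9.995e-01  3.030e-02 -3.000e-04] ydir -88.27
(np.float64(542.3142280320484), np.float64(72.7288747339254), np.float64(111.95437225495127), -88.28, np.float64(11.4)) offset [-0.06 -0.01 -0.02] rot [0.   0.02 0.01]
```

>>> {"method": "step_arm", "body": {
  "plan": [
    {"offset": [0,0,0],"rot": [0,0,0],"gripper": 2},
    {"offset": [0,0,0],"rot": [0,0,0],"gripper": 2},
    {"offset": [0,0,0],"rot": [0,0,0],"gripper": 2},
    {"offset": [0,0,0],"rot": [0,0,0],"gripper": 2},
    {"offset": [0,0,0],"rot": [0,0,0],"gripper": 2}
  ],
  "squeeze": 100
}}

```text
time_s: 8.6
eef_pos: [542.9, 72.6, 111.9]
ee_rot: [-0.099, 0.995, 0.015, -0.002]
force: [-2.0, -2.5, 5.4]
grip_width: 0.258
grip_force: 97.8
```

```bash
python3 sp.py; for i in 1 2 3; do python3 -c "
from sp import *
span('scene')";done
```

```text
scene 297 elev line 0.715 thru axis 0.704 far 169.7 gx 67.50966624201048 t 8.65
top 123 elev line 0.695 thru axis 0.731 far 169.9 gx 59.49775074202068 t 8.7
t 8.7 pos [542.9  72.6 111.9] F [-2.4 -2.8  5.2] T [-0.38  0.33  0.11] w 22.5 gf 97.8 toolx [ 9.995e-01  3.030e-02 -3.000e-04] ydir -88.27
scene 298 elev line 0.713 thru axis 0.705 far 170.1 gx 67.70077548789976 t 8.75
scene 297 elev line 0.717 thru axis 0.705 far 170.0 gx 67.45453109629412 t 8.8
scene 297 elev line 0.712 thru axis 0.705 far 170.6 gx 67.66516175365565 t 8.85
```

>>> {"method": "step_arm", "body": {
  "plan": [
    {"offset": [0,0,0],"rot": [0,0,0],"gripper": 2},
    {"offset": [0,0,0],"rot": [0,0,0],"gripper": 2},
    {"offset": [0,0,0],"rot": [0,0,0],"gripper": 2},
    {"offset": [0,0,0],"rot": [0,0,0],"gripper": 2},
    {"offset": [0,0,0],"rot": [0,0,0],"gripper": 2},
    {"offset": [0,0,0],"rot": [0,0,0],"gripper": 2},
    {"offset": [0,0,0],"rot": [0,0,0],"gripper": 2},
    {"offset": [0,0,0],"rot": [0,0,0],"gripper": 2},
    {"offset": [0,0,0],"rot": [0,0,0],"gripper": 2},
    {"offset": [0,0,0],"rot": [0,0,0],"gripper": 2},
    {"offset": [0,0,0],"rot": [0,0,0],"gripper": 2},
    {"offset": [0,0,0],"rot": [0,0,0],"gripper": 2}
  ]
}}

```text
time_s: 10.05
eef_pos: [542.9, 72.6, 112.0]
ee_rot: [-0.099, 0.995, 0.015, -0.002]
force: [-3.1, -2.1, 5.2]
grip_width: 0.258
grip_force: 97.8
```

>>> {"method": "step_arm", "body": {
  "plan": [
    {"offset": [0,0,0],"rot": [0,0,0],"gripper": 2},
    {"offset": [0,0,0],"rot": [0,0,0],"gripper": 2},
    {"offset": [0,0,0],"rot": [0,0,0],"gripper": 2},
    {"offset": [0,0,0],"rot": [0,0,0],"gripper": 2},
    {"offset": [0,0,0],"rot": [0,0,0],"gripper": 2},
    {"offset": [0,0,0],"rot": [0,0,0],"gripper": 2},
    {"offset": [0,0,0],"rot": [0,0,0],"gripper": 2},
    {"offset": [0,0,0],"rot": [0,0,0],"gripper": 2},
    {"offset": [0,0,0],"rot": [0,0,0],"gripper": 2},
    {"offset": [0,0,0],"rot": [0,0,0],"gripper": 2},
    {"offset": [0,0,0],"rot": [0,0,0],"gripper": 2},
    {"offset": [0,0,0],"rot": [0,0,0],"gripper": 2}
  ]
}}

```text
time_s: 11.25
eef_pos: [542.9, 72.6, 111.9]
ee_rot: [-0.099, 0.995, 0.015, -0.002]
force: [-2.1, -2.4, 5.4]
grip_width: 0.258
grip_force: 97.8
```

Run:
```python
from sp import *
span("scene");span("top");rows()
for n in("scene",):
    c=capture(n);W=cloud(c);z=W[...,2];br=c["color"].astype(int).sum(-1)
    m=(W[...,0]>400)&(W[...,0]<700)&(W[...,1]<-2)&(W[...,1]>-80)&(z>3)&(z<14)&(br>330)
    r=cv2.minAreaRect(W[m][:,:2].astype(np.float32));print(np.round(r[0],1),np.round(r[1],1),r[2])
    cv2.imwrite("pics/s4.png",cv2.resize(c["color"][120:260,200:380,::-1],None,fx=4,fy=4,interpolation=cv2.INTER_CUBIC))
```

```text
scene 298 elev line 0.716 thru axis 0.705 far 169.7 gx 67.40943343010296 t 11.3
top 123 elev line 0.681 thru axis 0.732 far 169.5 gx 59.7999379388158 t 11.35
t 11.35 pos [542.9  72.6 112. ] F [-2.1 -2.8  5.2] T [-0.4   0.34  0.1 ] w 22.2 gf 97.8 toolx [ 9.995e-01  3.030e-02 -2.000e-04] ydir -88.27
[562.1 -28.8] [ 63.8 247.1] 87.15039825439453
```

View pics/s4.png

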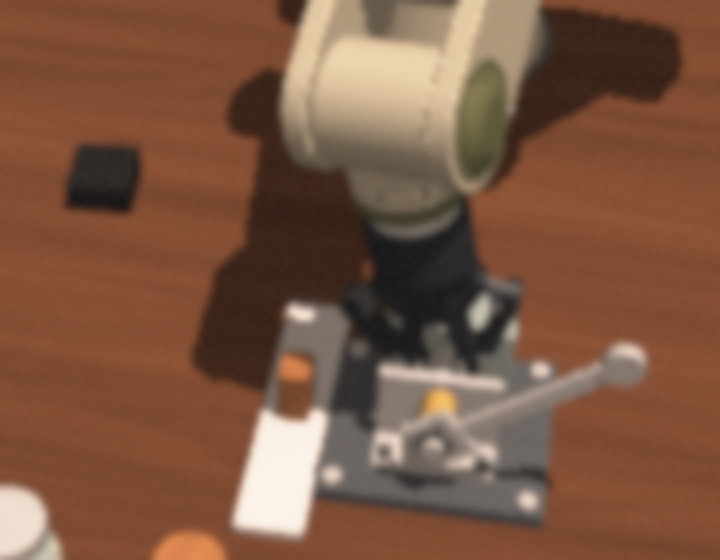

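The fingers hold the head behind the bracket, at about (440,345). The spanner, with its tip at (625,362), hasn't moved for 2.6 s and is still well above level. The straightedge is still flush along the plate edge.

```bash
python3 -c "
from rig import *
print(finish_job())"
```

```text
the job is handed in; nothing more can be done
None
```

I laid the straightedge flush along the full right-hand edge of the base plate and let go. I then gripped the bolt head across two flats at about 98 N. The spanner stopped about 0.71 rad above level, and I handed the job in at about 11.4 s while still holding it.

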